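# Clamp a clock case with the cam lever

### The arm

A 6-joint arm with a two-finger parallel gripper is mounted at the origin on the work surface. World frame = base frame: x ahead of the robot, y to its left, z up, the work surface at z = 0. Lengths are in m, angles in rad, forces in N, time in s.
With the tool pointing down it reaches from about 0.3 to 0.775 m from the base axis. Payload 14.6 kg.
Tool frame: the origin (TCP) lies between the finger pads; the fingertips stand ctrl.tips_ahead ahead of it and the grasp point (between the pads) lies 2 mm behind it (ctrl.tips_ahead is the distance from the TCP to the fingertips, in m); z points along the fingers, y is the direction in which the jaws open and shut (so a half turn about z gives the same grasp; the last joint's range is limited). The gripper opens to 85 mm and grips with 20 to 120 N. Pads are 22 mm wide; open, the fingers measure 114 mm over their backs; the gripper's body (76 mm by 85 mm) begins 54 mm behind the grasp point. The pads swing forward as they close: fully open they stand 13 mm farther back than shut.
Start: joints at [-1.224, 0.3, 1.521, -0, 1.321, -0.067], TCP at [0.221, -0.504, 0.248] pointing down, gripper open.
Joint ranges: [-3.03, 3.03], [-0.79, 2.21], [0.23, 2.52], [-1.04, 4.18], [0, 3.07], [-2.55, 2.55]. Speed limits (rad/s): [2.22, 2.22, 2.57, 3.14, 3.14, 3.14].

### API

Orientations are given as a rotation vector (axis times angle).
In Python, from cell import ctrl, imaging, workorder gives the robot as it stands.
- The arm moves only by the shell command python3 -m creep 'ROWS' [FORCE]. ROWS is JSON, a list of rows, each an object with "grip": the opening, from 0 (shut) to 1 (fully open); "dp": the shift along the tool's x, y, z in m, a list of three; "yaw": the turn about the tool's z in degrees. In form: [{"grip": grip, "dp": [x, y, z], "yaw": yaw}, ...]. A call has 1 to 20 rows; each row is the pose to reach, as a shift and turn from the pose measured when the call began, along the tool's axes at that moment; what a row does not reach only later rows make up. A row lasts 1/8 s, in which the tool goes at most 62.5 mm and 10.7 degrees, less where a joint would pass 70% of its speed; a pose out of reach is approached as far as the arm can. A call with a gripper value outside its range is refused whole. The fingers move at their own pace and stop on an object; FORCE is the grip in N (left out, the last holds). Time passes only in rows, so rows that repeat a pose let the fingers close. It gives the time, the measured TCP pose, the force and the opening at its end, in the units of the state.
- ctrl.state(): the state, without advancing time (a new reading comes with each control period).
- imaging.get_image(name): name is "side" or "top"; returns a dict with "frame" (400x640x3 uint8, blue, green, red), "intrinsics" (3x3 intrinsics, pixels), "world_from_camera" (4x4, takes a point from camera to world coordinates). Camera axes: x right, y down, z forward; pixel columns grow to the right and rows downward; lengths in m; the calibration is good to about 2 mm. A picture is of the moment at which its call begins. There is no depth.
- workorder.close_job(): hands the job in, once; it reports no verdict.
Trained networks look in the newest picture that a camera, given by its name, has taken for a name from the list of things; names that differ only in an ending like _2 or _b are one class to them, and where a whole thing is asked for, a point or a joint stands for the part that bears it (a point fixed in the world has none). Each returns a list of dicts, best first, with "p" (0 to 1); they miss things now and then, are a little off and sometimes report something else, mostly with a low value. They report only what shows in the picture. A call takes as long as a camera call. They do not tell look-alikes from the thing itself.
- imaging.spot_in(camera, name): "point" ([x, y, z] in m, in world coordinates, good to about 4 mm: the middle of the surface that is visible of it).
The state is a dict: "time": time; "q": joint angles; "qvel": joint speeds; "joint_efforts": joint torques, N m; "ee_pos": TCP position; "tool_rot": TCP orientation; "ft_force": force on the tool from outside, world axes, zero at the start; "moment": the same for the moment, N m; "grip_width": finger opening in m.
Only numpy, scipy, OpenCV 4.12 (cv2) and the standard library are available. Lean on these libraries where they do the work, as an engineer would, in place of code of your own. Each camera call takes 0.05 s, during which the arm holds its last target.

### The job

Stand the small round brass clock, dial up, on the clamping fixture between the two pins and the cam, and let go of it. Then push the cam lever clockwise through its quarter turn until it comes up against its end stop, lean on it there for a full second with about 12 N (never more than 20 N on the lever), and back away, leaving the clock clamped tight against both pins and the other things on the bench where they are.

Things in the scene. Friction and masses are not known exactly. Their poses are not given: they have to be found in the camera images.
- fixture: Bolted-down clamping fixture: aluminium plate, 12 mm thick, with two upright steel pins and a cam with a lever. Origin on the bench under the nest centre; x from the cam to the pins, z up. The plate spans x -85 to +45, y +-50 mm. Pins: 10 mm diameter, tops 28 mm above the bench, at x +20.0, y +-23.7 mm. The cam's pivot is at x -48.5, y 0 mm.
- nest (a point): Centre point on the plate's top face (12 mm above the bench) where the clock's centre lies when the clock touches both pins. Axes as the fixture's. With the lever open, the cam is at least 5 mm from a clock in the nest; the clock may be set down up to 4 mm short of the pins (towards the cam, -x): the closing cam pushes it home.
- clock: Small round brass clock, a plain upright cylinder 52 mm in diameter and 22 mm high with a white dial on top, about 0.18 kg, standing on the bench. Origin at the centre of its underside, z up.
- cam: Steel cam with its lever. Origin on the upright pivot axis, 12 mm above the bench; z up, x along the lever arm. The cam is an eccentric disc with a free-turning rim, 28 mm across, 15 to 29 mm above the bench, its lobe opposite the arm. Open, the arm points roughly along the fixture's -y (within 25 degrees); pushed clockwise seen from above, it ends roughly along the fixture's -x.
- lever_mid (a point): Point on the axis of the lever arm, 90 mm from the pivot: a good place to push. The arm is a level round bar 10 mm in diameter, axis 45 mm above the bench. Turning takes 2 to 6 N here, and the lever stays where it is left. The end stop is set differently each time, anywhere within 12 degrees of the fixture's -x: no pose tells it, it must be felt. At the stop the sprung arm yields 1 mm per 8 N.
- lever_tip (a point): Centre of the black ball knob, 22 mm in diameter, at the end of the lever arm: 112 mm from the pivot axis and 45 mm above the bench.
- screwdriver: Screwdriver, 130 mm long, lying beyond the pins. Bystander. Origin at its underside.
- oil_jar: Small jar, 40 mm in diameter, 50 mm high, beside the fixture. Bystander. Origin at its underside.
- parts_dish: White dish, 68 mm across, 22 mm high. Bystander. Origin at its underside.
- loupe: Black eye loupe, 38 mm across, 30 mm high. Bystander. Origin at its underside.
- battery_box: Red carton 55 x 85 x 40 mm. Bystander. Origin at its underside.
- blower: Rubber dust blower, 54 mm across, 90 mm high. Bystander. Origin at its underside.
- bezel: Flat steel ring, 60 mm across, 6 mm high. Bystander. Origin at its underside.
Things that resemble listed ones, but are neither listed nor needed, are in the scene too. What is shaped like the fixture but green or pink is not meant.

How it is judged:
By the outcome, as a careful person would: the job done as asked, in the order asked, and still so for the second after the job is handed in, with the robot touching nothing.
It also fails if it takes over 72 s, if anything falls off the work surface, if the arm or the gripper's body presses on something with over 40 N, if the wrist force passes 120 N, or if a joint passes its speed limit or range.

## Working session

There is one attempt and no reset: what is moved stays moved. The work goes in short steps, Python scripts to look and compute and a shell command to move; the robot and the scene stay as the last step left them, time stands still between calls to the robot, and variables do not carry over. Pictures are saved under pics/ and viewed, and the job is handed in when it is done.

```bash
ls; mkdir -p pics; cat > h.py <<'E'
import numpy as np,cv2
from cell import ctrl,imaging,workorder
from scipy.spatial.transform import Rotation as R
def pix(im,p):
    T=np.linalg.inv(im["world_from_camera"]);c=T[:3,:3]@np.array(p)+T[:3,3];u=im["intrinsics"]@c;return u[:2]/u[2]
def ray(im,uv,z):
    T=np.array(im["world_from_camera"]);d=T[:3,:3]@np.linalg.solve(im["intrinsics"],[uv[0],uv[1],1]);o=T[:3,3];return o+d*(z-o[2])/d[2]
E
python3 - <<'E'
from h import *
for c in("top","side"):
    im=imaging.get_image(c);cv2.imwrite(f"pics/{c}0.png",im["frame"]);print(c,np.round(im["world_from_camera"],3).tolist(),np.round(im["intrinsics"],1).tolist())
    for n in("fixture","clock","cam","lever_tip","oil_jar","screwdriver"):
        print(n,[(np.round(d["point"],3).tolist(),round(d["p"],2)) for d in imaging.spot_in(c,n)][:4])
s=ctrl.state();print({k:np.round(v,3).tolist() for k,v in s.items()},ctrl.tips_ahead)
E
```

```text
pics
top [[0.002, -0.998, 0.068, 0.401], [-1.0, -0.003, -0.011, 0.016], [0.011, -0.068, -0.998, 1.384], [0.0, 0.0, 0.0, 1.0]] [[512.4, 0.0, 316.6], [0.0, 512.4, 195.3], [0.0, 0.0, 1.0]]
fixture [([0.598, -0.01, 0.013], 0.93), ([0.18, 0.345, 0.013], 0.84), ([0.316, -0.118, 0.013], 0.55)]
clock [([0.528, 0.255, 0.026], 0.51)]
cam [([0.148, 0.327, 0.049], 0.88), ([0.566, -0.044, 0.046], 0.86), ([0.289, -0.15, 0.052], 0.51)]
lever_tip [([0.561, -0.08, 0.048], 0.76), ([0.135, 0.293, 0.051], 0.74), ([0.287, -0.19, 0.046], 0.62), ([0.49, 0.411, 0.017], 0.48)]
oil_jar [([0.654, -0.127, 0.048], 0.75)]
screwdriver [([0.748, -0.009, 0.016], 0.58)]
side [[-0.973, -0.151, 0.172, 0.287], [-0.229, 0.689, -0.688, 0.782], [-0.015, -0.709, -0.705, 0.865], [0.0, 0.0, 0.0, 1.0]] [[421.1, 0.0, 320.8], [0.0, 421.1, 194.7], [0.0, 0.0, 1.0]]
fixture [([0.596, 0.001, 0.007], 0.8), ([0.316, -0.106, 0.013], 0.67), ([0.179, 0.358, 0.013], 0.67)]
clock [([0.525, 0.258, 0.023], 0.89)]
cam [([0.148, 0.346, 0.047], 0.88), ([0.288, -0.116, 0.048], 0.68)]
lever_tip [([0.287, -0.194, 0.051], 0.6), ([0.136, 0.294, 0.052], 0.52)]
oil_jar [([0.656, -0.121, 0.036], 0.62), ([0.524, 0.258, 0.024], 0.38), ([0.657, 0.306, 0.033], 0.17)]
screwdriver [([0.75, 0.001, 0.017], 0.49)]
{'time': 0.7, 'q': [-1.224, 0.3, 1.521, 0.0, 1.321, -0.067], 'qvel': [0.0, -0.001, 0.0, 0.0, -0.0, 0.0], 'joint_efforts': [-0.001, -54.326, -36.195, -0.0, 0.001, 0.0], 'ee_pos': [0.221, -0.504, 0.248], 'tool_rot': [-3.075, -0.645, -0.0], 'ft_force': [0.221, 0.453, -0.628], 'moment': [-0.013, 0.004, 0.047], 'grip_width': 0.086} 0.017
```

View pics/top0.png

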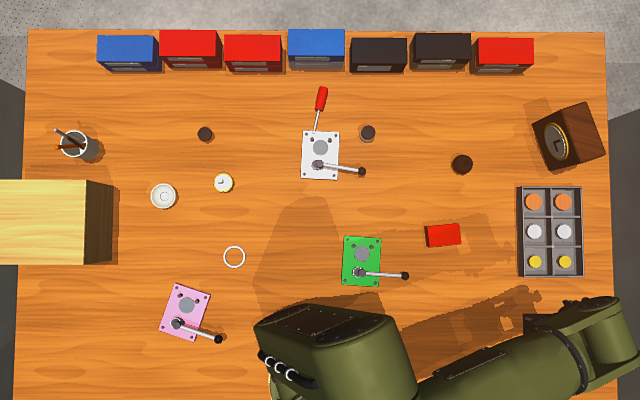

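View pics/side0.png

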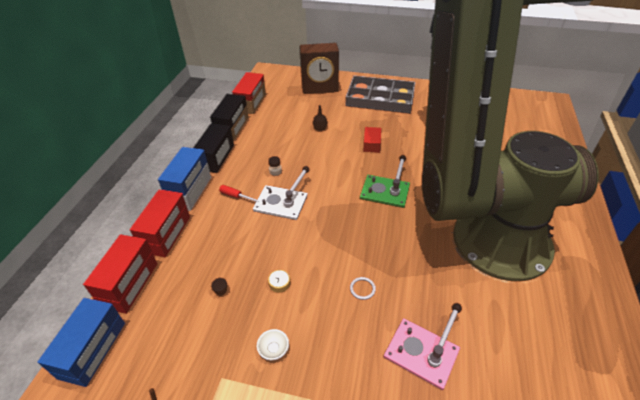

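The top picture shows the white fixture at about (320,155) with its lever pointing right (knob at 361,171). The clock is at (223,183), and the oil jar at (367,132) is close to the fixture. I'll zoom in to measure.

```bash
python3 - <<'E'
from h import *
im=imaging.get_image("top");f=im["frame"]
a=cv2.resize(f[115:195,285:385],None,fx=6,fy=6,interpolation=cv2.INTER_CUBIC)
cv2.imwrite("pics/fx.png",a)
a=cv2.resize(f[160:210,195:255],None,fx=8,fy=8,interpolation=cv2.INTER_CUBIC)
cv2.imwrite("pics/ck.png",a)
# plate fit: white pixels
g=f[125:185,295:345];hsv=cv2.cvtColor(g,cv2.COLOR_BGR2HSV)
m=((hsv[...,1]<60)&(hsv[...,2]>120)).astype(np.uint8)
cs,_=cv2.findContours(m,cv2.RETR_EXTERNAL,cv2.CHAIN_APPROX_NONE);c=max(cs,key=cv2.contourArea)
r=cv2.minAreaRect(c);b=cv2.boxPoints(r)+[295,125];print(r,b)
P=np.array([ray(im,p,.012)[:2] for p in b]);print(P,P.mean(0),[np.linalg.norm(P[i]-P[i-1]) for i in range(4)])
g=f[160:210,195:255];hsv=cv2.cvtColor(g,cv2.COLOR_BGR2HSV)
m=((hsv[...,1]<50)&(hsv[...,2]>150)).astype(np.uint8)
cs,_=cv2.findContours(m,cv2.RETR_EXTERNAL,cv2.CHAIN_APPROX_NONE);c=max(cs,key=cv2.contourArea)
e=cv2.minEnclosingCircle(c);print(e,ray(im,np.array(e[0])+[195,160],.022), cv2.fitEllipse(c))
E
```

```text
((28.09389305114746, 27.028282165527344), (43.379417419433594, 53.22541046142578), 2.726310968399048) [[300.16289711 177.57919312]
 [302.69457054 124.41402364]
 [346.02488708 126.47737122]
 [343.49321747 179.64253998]]
[[ 0.54209274  0.04515599]
 [ 0.68680226  0.03887633]
 [ 0.68162526 -0.07857266]
 [ 0.53685639 -0.07145402]] [ 0.61184416 -0.01649859] [np.float64(0.11672751220762285), np.float64(0.14484571465691917), np.float64(0.11756303098774057), np.float64(0.14494378390651047)]
((27.741830825805664, 22.127450942993164), 8.349762916564941) [0.52828828 0.25108276 0.022     ] ((27.630504608154297, 22.287673950195312), (15.567187309265137, 15.95783519744873), 38.97273635864258)
```

View pics/fx.png

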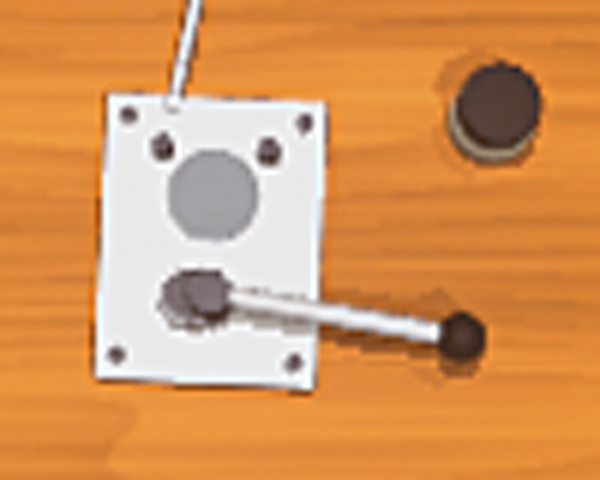

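View pics/ck.png

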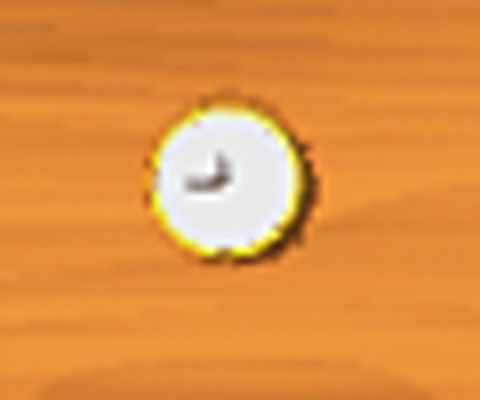

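```bash
cat >> h.py <<'E'
def zp(x,y,o=(285,115),s=6): return [(x+.5)/s-.5+o[0],(y+.5)/s-.5+o[1]]
E
python3 - <<'E'
from h import *
from scipy.optimize import least_squares
im=imaging.get_image("top")
L=[((45,50,12),zp(109,94)),((45,-50,12),zp(326,103)),((-85,-50,12),zp(312,389)),((-85,50,12),zp(97,379)),((0,0,12),zp(213,195)),((20,23.7,28),zp(162,141)),((20,-23.7,28),zp(268,147))]
def pr(v):
    c,s=np.cos(v[2]),np.sin(v[2])
    return np.array([pix(im,[v[0]+(c*p[0]-s*p[1])/1e3,v[1]+(s*p[0]+c*p[1])/1e3,p[2]/1e3]) for p,_ in L])
Q=np.array([q for _,q in L])
r=least_squares(lambda v:(pr(v)-Q).ravel(),[.61,0,0]);print(r.x,np.degrees(r.x[2]));print((pr(r.x)-Q).round(2))
v=r.x;c,s=np.cos(v[2]),np.sin(v[2])
pv=np.array([v[0]-c*.0485,v[1]-s*.0485]);k=ray(im,zp(462,337),.045)[:2];d=k-pv
print("pivot",pv,"knob",k,np.linalg.norm(d),"arm ang in fixture",np.degrees(np.arctan2(d[1],d[0])-v[2]))
# clock rim
print("clock",ray(im,zp(227,181,(195,160),8),.022))
# side view checks
im=imaging.get_image("side");f=im["frame"]
cv2.imwrite("pics/s1.png",cv2.resize(f[160:300,210:320],None,fx=5,fy=4,interpolation=cv2.INTER_CUBIC))
print(pix(im,[v[0],v[1],.012]),pix(im,[.528,.253,.022]),pix(im,[v[0]+.045*c-.05*-s*-1,v[1]+.045*s+.05*c,.012]))
g=f[255:305,250:310];hsv=cv2.cvtColor(g,cv2.COLOR_BGR2HSV)
m=((hsv[...,1]<60)&(hsv[...,2]>150)).astype(np.uint8)
cs,_=cv2.findContours(m,cv2.RETR_EXTERNAL,cv2.CHAIN_APPROX_NONE);cc=max(cs,key=cv2.contourArea)
e=cv2.fitEllipse(cc);print(e,ray(im,np.array(e[0])+[250,255],.022))
E
```

```text
[ 0.62467045 -0.00824299 -0.04251349] -2.4358437844087106
[[-0.42 -0.34]
 [ 0.31 -0.15]
 [ 0.65 -0.08]
 [-0.65 -0.09]
 [-0.03  0.13]
 [ 0.05  0.35]
 [ 0.09  0.16]]
pivot [ 0.57621427 -0.00618171] knob [ 0.55723505 -0.11702218] 0.11245363755621982 arm ang in fixture -97.28068371867461
clock [0.52812915 0.25056025 0.022     ]
[273.39807892 197.92438928] [278.11837469 277.59425962] [252.0743386  207.27437842]
((28.459354400634766, 23.218942642211914), (15.099152565002441, 18.800071716308594), 80.59717559814453) [0.52668546 0.25450055 0.022     ]
```

View pics/s1.png

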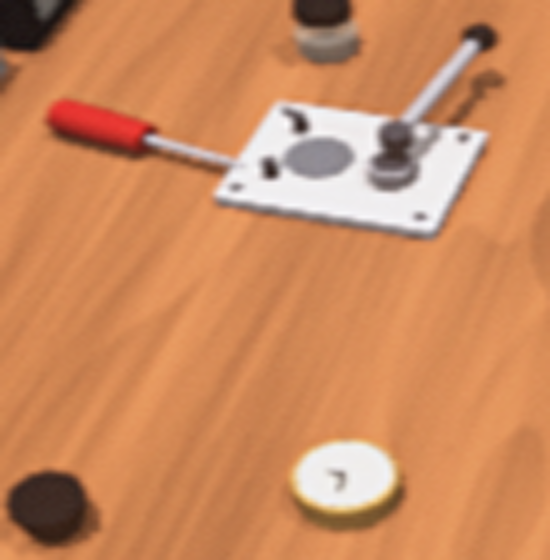

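```bash
cat >> h.py <<'E'
def to(p,h=None):
    s=ctrl.state();M=R.from_rotvec(s["tool_rot"]).as_matrix();e=np.array(s["ee_pos"])
    head=np.degrees(np.arctan2(M[1,0],M[0,0]))
    d=M.T@(np.array(p)-e);print("t",round(s["time"],2),"tcp",e.round(4),"head",head.round(2),"tilt",M[2].round(4),"dp",d.round(4),"yaw",None if h is None else round(head-h,2),"F",np.round(s["ft_force"],1),"w",round(s["grip_width"],4))
E
python3 - <<'E'
from h import *
im=imaging.get_image("side");print(ctrl.tips_ahead,ray(im,[210+318.5/5-.5,160+158.5/4-.5],.012))
to([.528,.252,.14],-2.4)
E
```

```text
0.017 [ 0.62374438 -0.00352045  0.012     ]
t 0.9 tcp [ 0.2211 -0.5036  0.2483] head 23.71 tilt [ 0.e+00  1.e-04 -1.e+00] dp [ 0.5847 -0.5685  0.1083] yaw 26.11 F [-0.6  0.2  0.6] w 0.0855
```

```bash
python3 -m creep '[{"grip":1,"dp":[0.29,-0.28,0.0],"yaw":26},{"grip":1,"dp":[0.29,-0.28,0.0],"yaw":26},{"grip":1,"dp":[0.29,-0.28,0.0],"yaw":26},{"grip":1,"dp":[0.29,-0.28,0.0],"yaw":26},{"grip":1,"dp":[0.29,-0.28,0.0],"yaw":26},{"grip":1,"dp":[0.29,-0.28,0.0],"yaw":26},{"grip":1,"dp":[0.29,-0.28,0.0],"yaw":26},{"grip":1,"dp":[0.585,-0.568,0.1],"yaw":26.1},{"grip":1,"dp":[0.585,-0.568,0.1],"yaw":26.1},{"grip":1,"dp":[0.585,-0.568,0.1],"yaw":26.1},{"grip":1,"dp":[0.585,-0.568,0.1],"yaw":26.1},{"grip":1,"dp":[0.585,-0.568,0.1],"yaw":26.1},{"grip":1,"dp":[0.585,-0.568,0.1],"yaw":26.1},{"grip":1,"dp":[0.585,-0.568,0.1],"yaw":26.1},{"grip":1,"dp":[0.585,-0.568,0.1],"yaw":26.1},{"grip":1,"dp":[0.585,-0.568,0.1],"yaw":26.1}]' 30
python3 - <<'E'
from h import *
im=imaging.get_image("side");cv2.imwrite("pics/s2.png",im["frame"][100:340,150:470].repeat(2,0).repeat(2,1))
to([.5275,.2525,.024],-2.4)
E
```

```text
time: 2.9
ee_pos: [0.5282, 0.2513, 0.1482]
tool_rot: [3.141, -0.065, -0.001]
ft_force: [-0.6, 0.3, 0.6]
grip_width: 0.0852
t 2.95 tcp [0.5283 0.2509 0.1486] head -2.43 tilt [ 2.e-04  0.e+00 -1.e+00] dp [-0.0009 -0.0015  0.1246] yaw -0.03 F [-0.2 -0.2 -0.4] w 0.0854
```

View pics/s2.png

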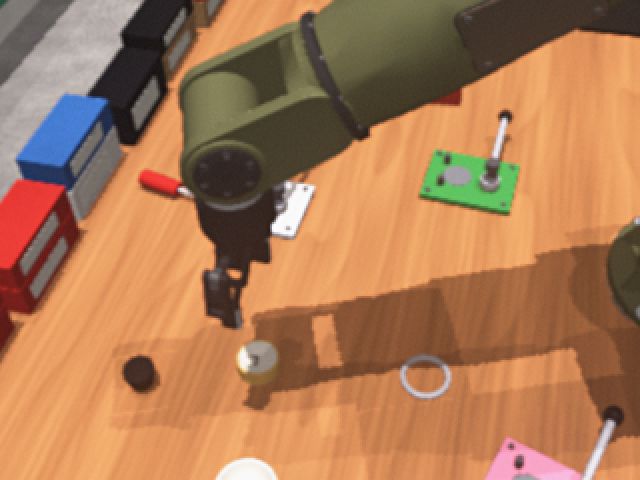

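The gripper hangs over the clock, which is at about (258,362) in this crop. Nothing is in the way, so I'll lower to a TCP height of 24 mm and close.

```bash
python3 -m creep '[{"grip":1,"dp":[-0.001,-0.0015,0.06],"yaw":0},{"grip":1,"dp":[-0.001,-0.0015,0.1],"yaw":0},{"grip":1,"dp":[-0.001,-0.0015,0.115],"yaw":0},{"grip":1,"dp":[-0.001,-0.0015,0.1245],"yaw":0},{"grip":1,"dp":[-0.001,-0.0015,0.1245],"yaw":0},{"grip":0.3,"dp":[-0.001,-0.0015,0.1245],"yaw":0},{"grip":0.3,"dp":[-0.001,-0.0015,0.1245],"yaw":0},{"grip":0.3,"dp":[-0.001,-0.0015,0.1245],"yaw":0},{"grip":0.3,"dp":[-0.001,-0.0015,0.1245],"yaw":0},{"grip":0.3,"dp":[-0.001,-0.0015,0.1245],"yaw":0},{"grip":0.3,"dp":[-0.001,-0.0015,0.1245],"yaw":0},{"grip":0.3,"dp":[-0.001,-0.0015,0.1245],"yaw":0}]' 40
python3 - <<'E'
from h import *
im=imaging.get_image("side");cv2.imwrite("pics/s3.png",cv2.resize(im["frame"][200:320,200:340],None,fx=5,fy=5))
to([.528,.252,.024],-2.4);print(ctrl.tips_ahead)
E
```

```text
time: 4.45
ee_pos: [0.5278, 0.2527, 0.0254]
tool_rot: [-3.14, 0.066, -0.003]
ft_force: [-2.9, -1.8, 8.3]
grip_width: 0.0505
t 4.5 tcp [0.5278 0.2527 0.0254] head -2.42 tilt [ 1.6e-03 -6.0e-04 -1.0e+00] dp [0.0002 0.0007 0.0014] yaw -0.02 F [-3.6 -2.3  8.3] w 0.0502
0.017
```

View pics/s3.png

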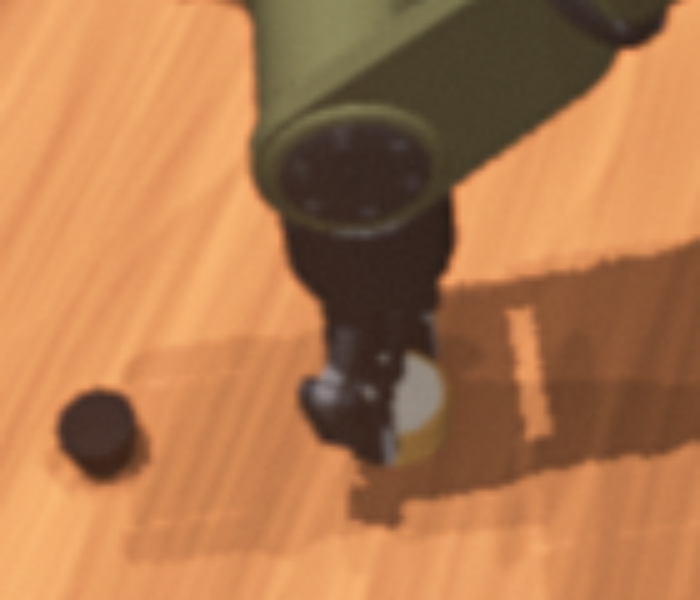

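The grip width is 50 mm, so the clock is held between the pads. Lift it and check how it sits.

```bash
python3 -m creep '[{"grip":0.3,"dp":[0,0,-0.01],"yaw":0},{"grip":0.3,"dp":[0,0,-0.04],"yaw":0},{"grip":0.3,"dp":[0,0,-0.08],"yaw":0},{"grip":0.3,"dp":[0,0,-0.1],"yaw":0},{"grip":0.3,"dp":[0,0,-0.1],"yaw":0}]' 40
python3 - <<'E'
from h import *
im=imaging.get_image("side");cv2.imwrite("pics/s4.png",cv2.resize(im["frame"][170:290,200:340],None,fx=5,fy=5,interpolation=cv2.INTER_CUBIC))
im=imaging.get_image("top");cv2.imwrite("pics/t4.png",cv2.resize(im["frame"][130:230,170:290],None,fx=5,fy=5,interpolation=cv2.INTER_CUBIC))
to([.528,.252,.024],-2.4)
E
```

```text
time: 5.12
ee_pos: [0.5283, 0.2529, 0.1273]
tool_rot: [-3.139, 0.066, -0.007]
ft_force: [-0.5, 1.0, -4.0]
grip_width: 0.05
t 5.22 tcp [0.5273 0.2525 0.1248] head -2.42 tilt [ 8.e-04 -3.e-04 -1.e+00] dp [0.0006 0.0005 0.1008] yaw -0.02 F [ 0.4 -0.2 -2.5] w 0.0499
```

View pics/s4.png

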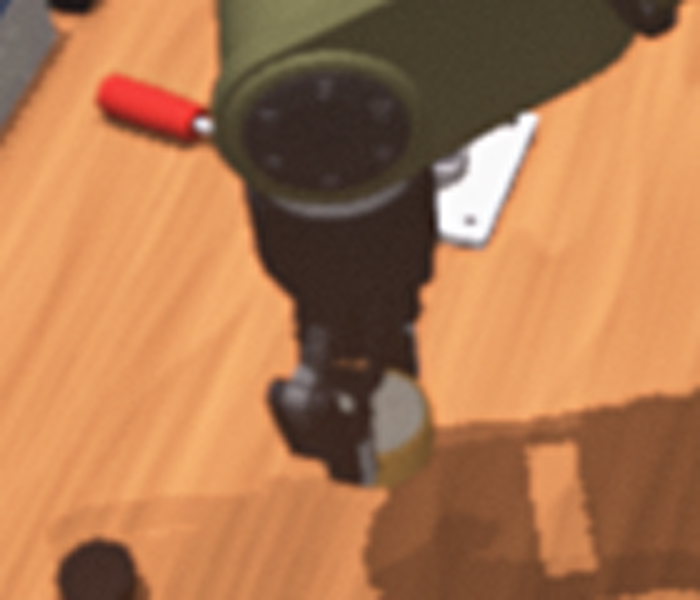

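View pics/t4.png

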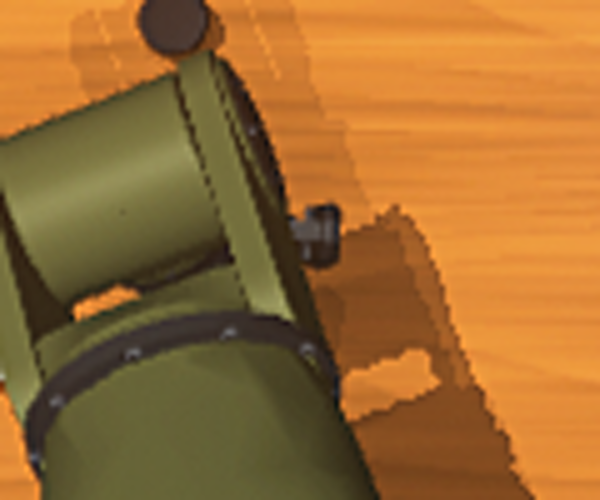

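```bash
python3 - <<'E'
from h import *
im=imaging.get_image("side");s=ctrl.state();e=np.array(s["ee_pos"]);print(e,s["time"])
for dx,col in((0,(255,0,0)),(-.004,(0,255,0))):
  g=cv2.resize(im["frame"][200:270,240:310],None,fx=8,fy=8,interpolation=cv2.INTER_CUBIC) if dx==0 else g
  for z in(-.0254,-.0034):
    P=np.array([pix(im,e+[dx+.026*np.cos(a),.026*np.sin(a),z]) for a in np.linspace(0,6.3,60)])
    cv2.polylines(g,[(((P-[240,200])+.5)*8).astype(int)],True,col,1)
cv2.imwrite("pics/s5.png",g)
E
```

```text
[0.5272081  0.25242743 0.12435295] 5.275
```

View pics/s5.png

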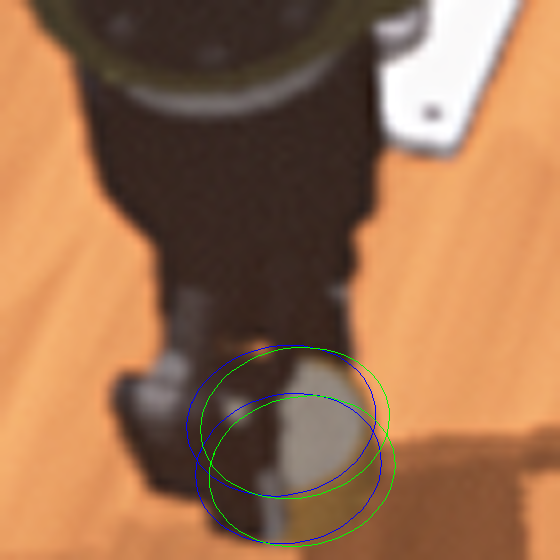

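The model outline (blue) matches the clock's right edge, so it sits centred in the jaws. Now move over the nest, aiming 2 mm short of the pins.

```bash
python3 - <<'E'
from h import *
to([.622,-.006,.100],-2.4)
E
```

```text
t 5.28 tcp [0.5272 0.2524 0.1244] head -2.42 tilt [ 1.e-04  1.e-04 -1.e+00] dp [0.1056 0.2542 0.0244] yaw -0.02 F [-0.5  0.3 -2.5] w 0.0501
```

```bash
python3 -m creep '[{"grip":0.3,"dp":[0.02,0.05,0],"yaw":0},{"grip":0.3,"dp":[0.04,0.1,0],"yaw":0},{"grip":0.3,"dp":[0.06,0.15,0],"yaw":0},{"grip":0.3,"dp":[0.085,0.2,0],"yaw":0},{"grip":0.3,"dp":[0.1,0.24,0.02],"yaw":0},{"grip":0.3,"dp":[0.1055,0.254,0.024],"yaw":0},{"grip":0.3,"dp":[0.1055,0.254,0.024],"yaw":0},{"grip":0.3,"dp":[0.1055,0.254,0.024],"yaw":0}]' 40
python3 - <<'E'
from h import *
to([.622,-.006,.042],-2.4)
v=[.6243,-.006,np.radians(-2.4)]
for c in("side","top"):
  im=imaging.get_image(c);f=im["frame"];o=(230,140) if c=="side" else (280,110)
  g=cv2.resize(f[o[1]:o[1]+90,o[0]:o[0]+100],None,fx=6,fy=6,interpolation=cv2.INTER_CUBIC)
  e=np.array(ctrl.state()["ee_pos"])
  for z in(-.0254,-.0034):
    P=np.array([pix(im,e+[.026*np.cos(a),.026*np.sin(a),z]) for a in np.linspace(0,6.3,60)])
    cv2.polylines(g,[(((P-o)+.5)*6).astype(int)],True,(255,0,0),1)
  cv2.imwrite(f"pics/{c}6.png",g)
E
```

```text
time: 6.28
ee_pos: [0.6217, -0.0045, 0.1006]
tool_rot: [-3.141, 0.065, -0.0]
ft_force: [-0.3, -0.2, -2.3]
grip_width: 0.0505
t 6.28 tcp [ 0.6217 -0.0045  0.1006] head -2.36 tilt [ 1.e-04 -1.e-04 -1.e+00] dp [0.0003 0.0015 0.0586] yaw 0.04 F [-0.3 -0.2 -2.3] w 0.0505
```

View pics/side6.png

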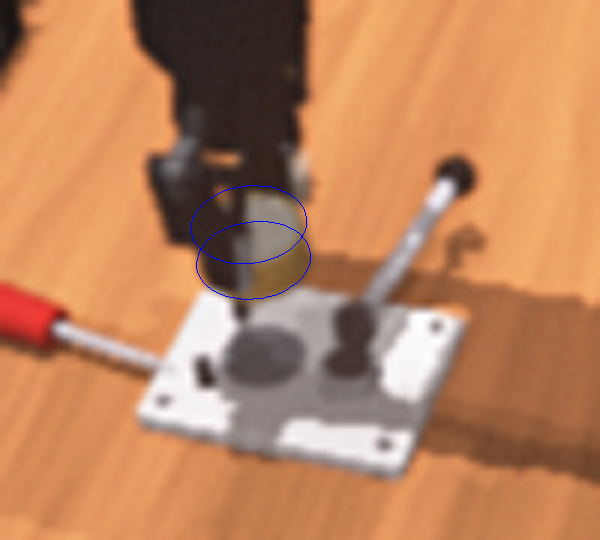

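View pics/top6.png

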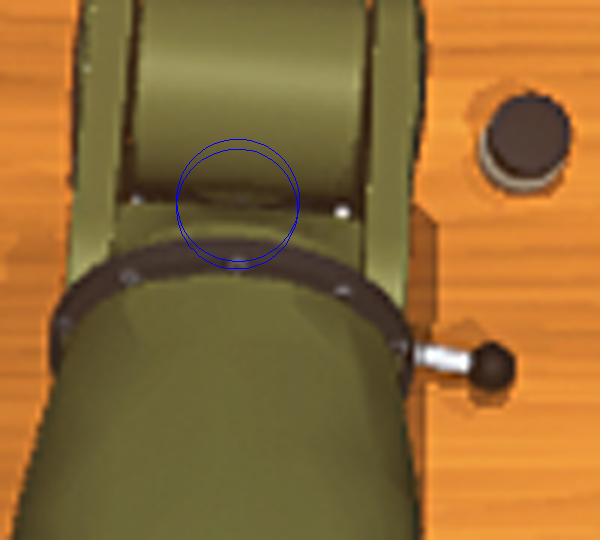

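The side view again shows the clock on its model outline, above the nest disc. Lower to about 5 mm above the plate and compare it with the pins.

```bash
python3 -m creep '[{"grip":0.3,"dp":[0,0.0015,0.03],"yaw":0},{"grip":0.3,"dp":[0,0.0015,0.05],"yaw":0},{"grip":0.3,"dp":[0,0.0015,0.058],"yaw":0},{"grip":0.3,"dp":[0,0.0015,0.058],"yaw":0}]' 40
python3 - <<'E'
from h import *
to([.622,-.006,.038],-2.4)
for c in("side",):
  im=imaging.get_image(c);f=im["frame"];o=(230,160)
  g=cv2.resize(f[o[1]:o[1]+70,o[0]:o[0]+80],None,fx=9,fy=8,interpolation=cv2.INTER_CUBIC)
  cv2.imwrite(f"pics/{c}7.png",g)
  e=np.array(ctrl.state()["ee_pos"])
  for z in(-.0254,-.0034):
    P=np.array([pix(im,e+[.026*np.cos(a),.026*np.sin(a),z]) for a in np.linspace(0,6.3,60)])
    cv2.polylines(g,[(((P-o)+.5)*[9,8]).astype(int)],True,(255,0,0),1)
  cv2.imwrite(f"pics/{c}7b.png",g)
E
```

```text
time: 6.88
ee_pos: [0.6218, -0.0058, 0.0427]
tool_rot: [-3.141, 0.064, -0.0]
ft_force: [0.1, 0.0, -1.5]
grip_width: 0.0499
t 6.88 tcp [ 0.6218 -0.0058  0.0427] head -2.32 tilt [ 2.e-04 -0.e+00 -1.e+00] dp [0.0002 0.0002 0.0047] yaw 0.08 F [ 0.1  0.  -1.5] w 0.0499
```

View pics/side7b.png

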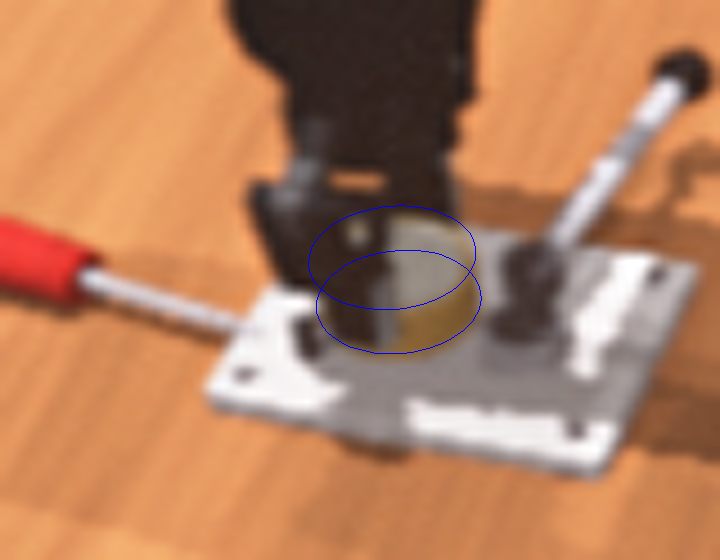

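The near pin at about (308,335) is clear of the clock, which hasn't touched anything yet. Set it down.

```bash
python3 -m creep '[{"grip":0.3,"dp":[0,0,0.002],"yaw":0},{"grip":0.3,"dp":[0,0,0.004],"yaw":0},{"grip":0.3,"dp":[0,0,0.004],"yaw":0}]' 40
python3 -m creep '[{"grip":0.3,"dp":[0,0,0.001],"yaw":0},{"grip":0.3,"dp":[0,0,0.0015],"yaw":0},{"grip":0.3,"dp":[0,0,0.0015],"yaw":0}]' 40
```

```text
time: 7.3
ee_pos: [0.6221, -0.0059, 0.0394]
tool_rot: [3.141, -0.064, 0.002]
ft_force: [0.0, -0.1, -1.3]
grip_width: 0.0503
time: 7.68
ee_pos: [0.6221, -0.0059, 0.0378]
tool_rot: [3.141, -0.064, 0.002]
ft_force: [0.1, -0.4, -2.2]
grip_width: 0.0501
```

```bash
python3 -m creep '[{"grip":0.3,"dp":[0,0,0.0005],"yaw":0},{"grip":0.3,"dp":[0,0,0.001],"yaw":0},{"grip":0.3,"dp":[0,0,0.001],"yaw":0}]' 40

```

```text
time: 8.05
ee_pos: [0.6222, -0.006, 0.0375]
tool_rot: [3.141, -0.064, 0.002]
ft_force: [-5.2, -0.6, 4.7]
grip_width: 0.0504
```

Contact with the plate at the expected height. Release.

```bash
python3 -m creep '[{"grip":0.8,"dp":[0,0,0],"yaw":0},{"grip":0.8,"dp":[0,0,0],"yaw":0},{"grip":0.8,"dp":[0,0,0],"yaw":0},{"grip":0.8,"dp":[0,0,0],"yaw":0}]'
python3 - <<'E'
from h import *
to([.622,-.006,.2],-2.4)
im=imaging.get_image("side");f=im["frame"];o=(230,160)
cv2.imwrite("pics/s8.png",cv2.resize(f[o[1]:o[1]+70,o[0]:o[0]+80],None,fx=9,fy=8,interpolation=cv2.INTER_CUBIC))
E
```

```text
time: 8.55
ee_pos: [0.6222, -0.0059, 0.0374]
tool_rot: [3.141, -0.064, 0.002]
ft_force: [0.0, 0.4, 0.1]
grip_width: 0.0683
t 8.55 tcp [ 0.6222 -0.0059  0.0374] head -2.33 tilt [ 0.0014  0.     -1.    ] dp [ 1.000e-04  1.000e-04 -1.626e-01] yaw 0.07 F [0.  0.4 0.1] w 0.0683
```

View pics/s8.png

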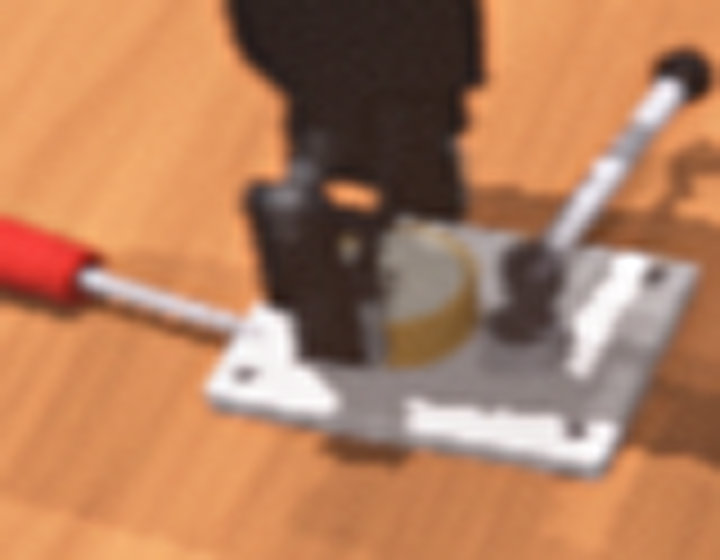

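The clock stands flat and the jaws are open. Rise straight up.

```bash
python3 -m creep '[{"grip":0.8,"dp":[0,0,-0.01],"yaw":0},{"grip":0.8,"dp":[0,0,-0.03],"yaw":0},{"grip":0.8,"dp":[0,0,-0.07],"yaw":0},{"grip":0.4,"dp":[0,0,-0.12],"yaw":0},{"grip":0,"dp":[0,0,-0.12],"yaw":0}]'
python3 -m creep '[{"grip":0,"dp":[-0.01,0.06,0],"yaw":0},{"grip":0,"dp":[-0.02,0.12,0],"yaw":0},{"grip":0,"dp":[-0.03,0.18,0],"yaw":0},{"grip":0,"dp":[-0.03,0.24,0],"yaw":0},{"grip":0,"dp":[-0.03,0.26,0],"yaw":0},{"grip":0,"dp":[-0.03,0.26,0],"yaw":0}]' 80
python3 - <<'E'
from h import *
print(np.round(ctrl.state()["q"],2))
im=imaging.get_image("side");f=im["frame"];o=(230,160)
cv2.imwrite("pics/s9.png",cv2.resize(f[o[1]:o[1]+70,o[0]:o[0]+80],None,fx=9,fy=8,interpolation=cv2.INTER_CUBIC))
im=imaging.get_image("top");f=im["frame"]
cv2.imwrite("pics/t9.png",cv2.resize(f[115:195,285:385],None,fx=6,fy=6,interpolation=cv2.INTER_CUBIC))
to([.589,-.0915,.045],-9.7)
E
```

```text
time: 9.22
ee_pos: [0.6237, -0.006, 0.1634]
tool_rot: [3.14, -0.064, 0.016]
ft_force: [0.2, 0.1, -2.1]
grip_width: 0.0327
time: 9.98
ee_pos: [0.5828, -0.2652, 0.163]
tool_rot: [3.141, -0.066, 0.015]
ft_force: [-0.4, 0.2, -0.0]
grip_width: -0.0001
[-0.49  0.57  1.34  0.    1.22  1.13]
t 10.07 tcp [ 0.5833 -0.2633  0.1631] head -2.28 tilt [ 9.9e-03 -1.0e-04 -1.0e+00] dp [-0.0023 -0.1719  0.1181] yaw 7.42 F [ 0.4  0.6 -0.2] w 0.0005
```

View pics/s9.png

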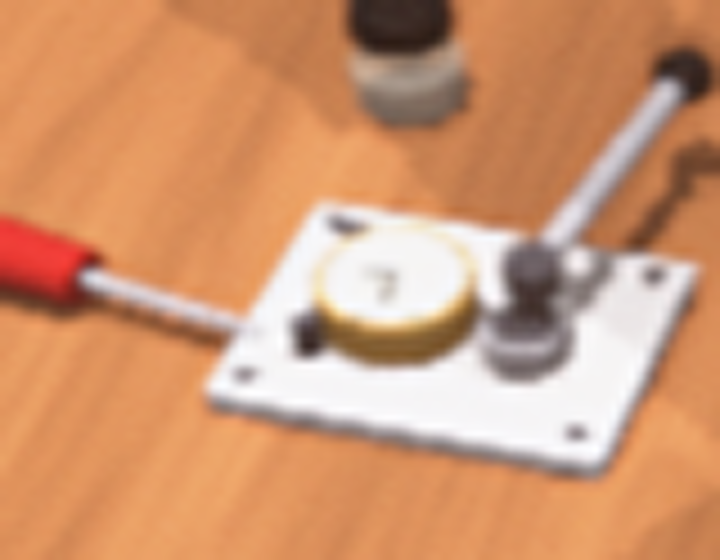

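View pics/t9.png

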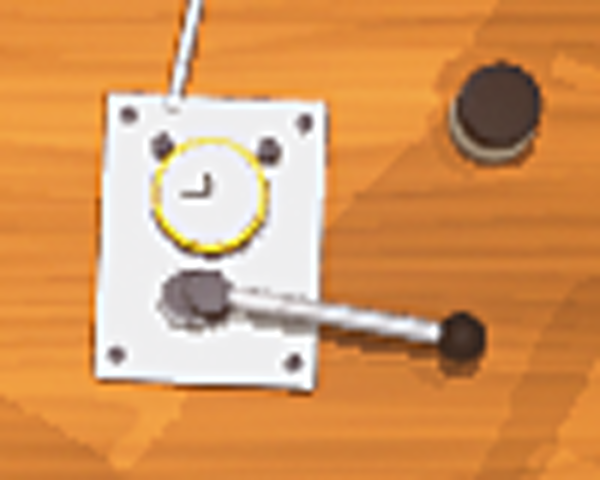

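The clock sits upright, just short of both pins, and the bystanders haven't moved. Next I turn the shut fingers by about 172°, which keeps the last joint in range through the sweep, and move above the +x side of the lever.

```bash
python3 -m creep '[{"grip":0,"dp":[0,0,0],"yaw":-10},{"grip":0,"dp":[0,0,0],"yaw":-20},{"grip":0,"dp":[0,0,0],"yaw":-30},{"grip":0,"dp":[0,0,0],"yaw":-40},{"grip":0,"dp":[0,0,0],"yaw":-50},{"grip":0,"dp":[0,0,0],"yaw":-60},{"grip":0,"dp":[0,0,0],"yaw":-70},{"grip":0,"dp":[0,0,0],"yaw":-80},{"grip":0,"dp":[0,0,0],"yaw":-90},{"grip":0,"dp":[0,0,0],"yaw":-100},{"grip":0,"dp":[0,-0.03,0],"yaw":-110},{"grip":0,"dp":[0,-0.06,0],"yaw":-120},{"grip":0,"dp":[0,-0.09,0],"yaw":-130},{"grip":0,"dp":[0,-0.12,0],"yaw":-140},{"grip":0,"dp":[0,-0.15,0],"yaw":-150},{"grip":0,"dp":[0,-0.17,0],"yaw":-160},{"grip":0,"dp":[0,-0.172,0.02],"yaw":-170},{"grip":0,"dp":[0,-0.172,0.05],"yaw":-172.6},{"grip":0,"dp":[0,-0.172,0.05],"yaw":-172.6},{"grip":0,"dp":[0,-0.172,0.05],"yaw":-172.6}]' 80
python3 - <<'E'
from h import *
print(np.round(ctrl.state()["q"],2))
im=imaging.get_image("side");f=im["frame"]
cv2.imwrite("pics/s10.png",cv2.resize(f[130:230,230:350],None,fx=6,fy=6,interpolation=cv2.INTER_CUBIC))
to([.589,-.0915,.045],170.3)
E
```

```text
time: 12.58
ee_pos: [0.5911, -0.0908, 0.1144]
tool_rot: [0.264, 3.119, 0.001]
ft_force: [0.0, -0.4, -0.7]
grip_width: 0.0001
[-0.21  0.54  1.52  0.    1.08 -1.62]
t 12.62 tcp [ 0.5912 -0.0911  0.1147] head 170.3 tilt [-0.0117  0.0014 -0.9999] dp [ 0.0029 -0.0009  0.0696] yaw 0.0 F [0.3 0.2 0.5] w -0.0004
```

View pics/s10.png

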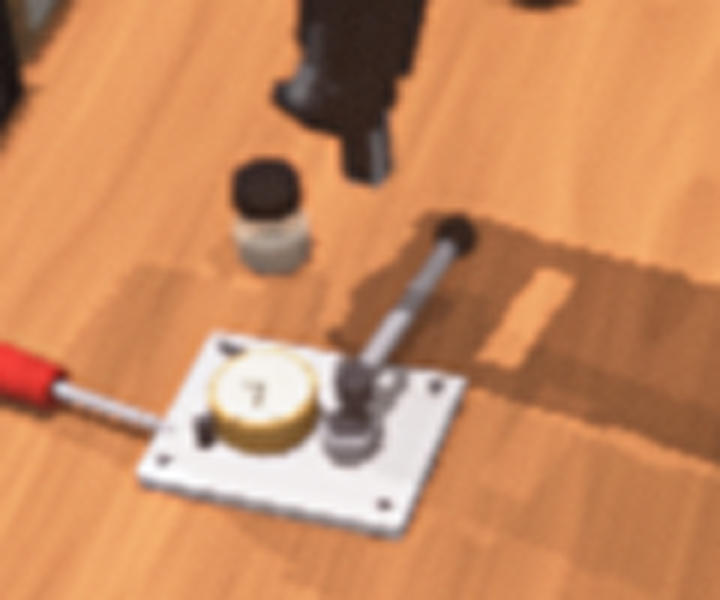

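The shut fingers are above the gap between jar and lever. Descend there.

```bash
python3 -m creep '[{"grip":0,"dp":[0,0,0.03],"yaw":0},{"grip":0,"dp":[0,0,0.05],"yaw":0},{"grip":0,"dp":[0.001,0,0.065],"yaw":0},{"grip":0,"dp":[0.002,-0.001,0.0695],"yaw":0},{"grip":0,"dp":[0.002,-0.001,0.0695],"yaw":0}]' 80
python3 - <<'E'
from h import *
im=imaging.get_image("side");f=im["frame"]
cv2.imwrite("pics/s11.png",cv2.resize(f[130:230,230:350],None,fx=6,fy=6,interpolation=cv2.INTER_CUBIC))
to([.589,-.0915,.045],170.3)
E
```

```text
time: 13.25
ee_pos: [0.59, -0.0919, 0.0453]
tool_rot: [0.265, 3.119, 0.001]
ft_force: [0.3, -0.6, 0.0]
grip_width: -0.0003
t 13.3 tcp [ 0.5902 -0.0919  0.0457] head 170.3 tilt [-0.0124  0.0013 -0.9999] dp [0.0012 0.0001 0.0007] yaw -0.0 F [-0.2 -0.2  0.6] w 0.0005
```

View pics/s11.png

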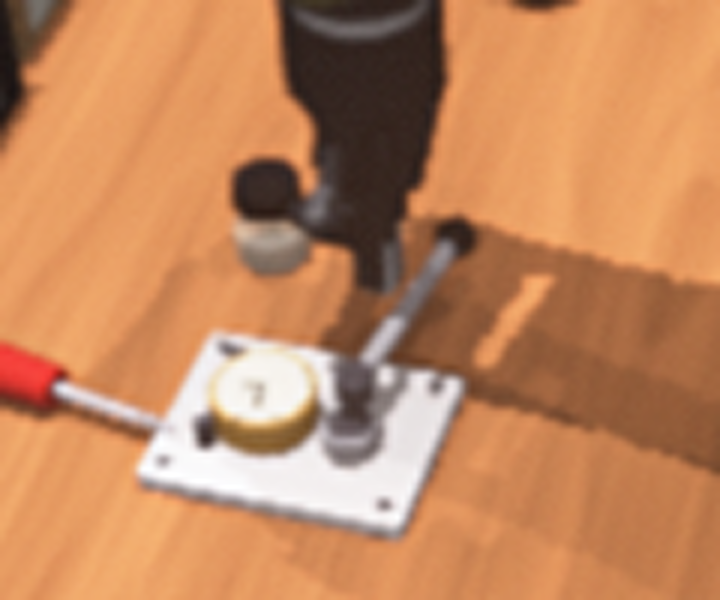

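```bash
cat >> h.py <<'E'
PV=np.array([.5758,-.004])
def arc(phis,push=0):
    s=ctrl.state();M=R.from_rotvec(s["tool_rot"]).as_matrix();e=np.array(s["ee_pos"]);head=np.degrees(np.arctan2(M[1,0],M[0,0]))
    d=e[:2]-PV
    th=np.arctan2(d[1],d[0]);print("t",round(s["time"],2),"tcp",e.round(4),"head",head.round(1),"r,n",(d@[-np.sin(np.radians(head)),np.cos(np.radians(head))]).round(4),(d@[np.cos(np.radians(head)),np.sin(np.radians(head))]).round(4),"Ftool",(M.T@np.array(s["ft_force"])).round(1))
    for p in phis:
        a=-np.radians(p);Q=np.array([[np.cos(a),-np.sin(a)],[np.sin(a),np.cos(a)]])
        n=PV+Q@d;w=np.array([n[0]-e[0],n[1]-e[1],0.045-e[2]])
        print(p,(M.T@w).round(4))
E
python3 -m creep '[{"grip":0,"dp":[0.004,0,0],"yaw":0},{"grip":0,"dp":[0.008,0,0],"yaw":0},{"grip":0,"dp":[0.01,0,0],"yaw":0},{"grip":0,"dp":[0.01,0,0],"yaw":0}]' 80
python3 -m creep '[{"grip":0,"dp":[0.002,0,0],"yaw":0},{"grip":0,"dp":[0.004,0,0],"yaw":0},{"grip":0,"dp":[0.004,0,0],"yaw":0}]' 80
python3 - <<'E'
from h import *
arc(range(2,25,2))
E
```

```text
time: 13.8
ee_pos: [0.5802, -0.0902, 0.0457]
tool_rot: [0.265, 3.118, 0.0]
ft_force: [0.7, 0.5, 0.1]
grip_width: 0.0002
time: 14.18
ee_pos: [0.5765, -0.0896, 0.0459]
tool_rot: [0.265, 3.117, 0.0]
ft_force: [3.7, -0.3, -0.5]
grip_width: 0.0001
t 14.18 tcp [ 0.5765 -0.0896  0.0459] head 170.3 r,n 0.0842 -0.0151 Ftool [-3.7  0.4  0.6]
2 [ 0.003  -0.0005  0.0008]
4 [ 0.0059 -0.0009  0.0008]
6 [ 0.0089 -0.0011  0.0007]
8 [ 0.0119 -0.0013  0.0007]
10 [ 0.0149 -0.0014  0.0007]
12 [ 0.0178 -0.0013  0.0006]
14 [ 0.0208 -0.0012  0.0006]
16 [ 0.0238 -0.0009  0.0005]
18 [ 0.0268 -0.0006  0.0005]
20 [ 0.0297 -0.0001  0.0005]
22 [0.0327 0.0005 0.0004]
24 [0.0356 0.0011 0.0004]
```

Contact with the lever came at the predicted offset, with 3.7 N. Sweep the first 24° along the arc.

```bash
python3 -m creep '[{"grip":0,"dp":[0.003,-0.0005,0],"yaw":2},{"grip":0,"dp":[0.006,-0.001,0],"yaw":4},{"grip":0,"dp":[0.009,-0.001,0],"yaw":6},{"grip":0,"dp":[0.012,-0.0013,0],"yaw":8},{"grip":0,"dp":[0.015,-0.0014,0],"yaw":10},{"grip":0,"dp":[0.018,-0.0013,0],"yaw":12},{"grip":0,"dp":[0.021,-0.001,0],"yaw":14},{"grip":0,"dp":[0.024,-0.001,0],"yaw":16},{"grip":0,"dp":[0.027,-0.0006,0],"yaw":18},{"grip":0,"dp":[0.03,0,0],"yaw":20},{"grip":0,"dp":[0.0327,0.0005,0],"yaw":22},{"grip":0,"dp":[0.0356,0.001,0],"yaw":24}]' 80
python3 - <<'E'
from h import *
arc(range(3,31,3))
E
```

```text
time: 15.68
ee_pos: [0.5415, -0.0825, 0.0454]
tool_rot: [0.91, 2.993, 0.005]
ft_force: [5.4, -0.4, 0.6]
grip_width: 0.0001
t 15.68 tcp [ 0.5415 -0.0825  0.0454] head 146.2 r,n 0.0843 -0.0152 Ftool [-4.7  2.6 -0.5]
3 [ 0.0044 -0.0007  0.0004]
6 [ 0.0089 -0.0011  0.0003]
9 [ 0.0134 -0.0013  0.0003]
12 [ 0.0179 -0.0013  0.0002]
15 [ 0.0223 -0.0011  0.0001]
18 [ 0.0268 -0.0006  0.0001]
21 [0.0312 0.0001 0.    ]
24 [0.0356 0.0011 0.    ]
27 [ 0.0399  0.0023 -0.    ]
30 [ 0.0442  0.0037 -0.0001]
```

```bash
python3 -m creep '[{"grip":0,"dp":[0.003,-0.0005,0],"yaw":2},{"grip":0,"dp":[0.006,-0.001,0],"yaw":4},{"grip":0,"dp":[0.009,-0.001,0],"yaw":6},{"grip":0,"dp":[0.012,-0.0013,0],"yaw":8},{"grip":0,"dp":[0.015,-0.0014,0],"yaw":10},{"grip":0,"dp":[0.018,-0.0013,0],"yaw":12},{"grip":0,"dp":[0.021,-0.001,0],"yaw":14},{"grip":0,"dp":[0.024,-0.001,0],"yaw":16},{"grip":0,"dp":[0.027,-0.0006,0],"yaw":18},{"grip":0,"dp":[0.03,0,0],"yaw":20},{"grip":0,"dp":[0.0327,0.0005,0],"yaw":22},{"grip":0,"dp":[0.0356,0.001,0],"yaw":24}]' 80
python3 - <<'E'
from h import *
arc([16])
im=imaging.get_image("side");f=im["frame"]
cv2.imwrite("pics/s12.png",cv2.resize(f[130:230,230:350],None,fx=6,fy=6,interpolation=cv2.INTER_CUBIC))
E
```

```text
time: 17.18
ee_pos: [0.5124, -0.0618, 0.0451]
tool_rot: [1.516, 2.737, 0.009]
ft_force: [4.2, -2.0, 1.6]
grip_width: -0.0001
t 17.18 tcp [ 0.5124 -0.0618  0.0451] head 122.0 r,n 0.0844 -0.0154 Ftool [-3.9  2.5 -1.6]
16 [ 0.0239 -0.001  -0.0002]
```

View pics/s12.png

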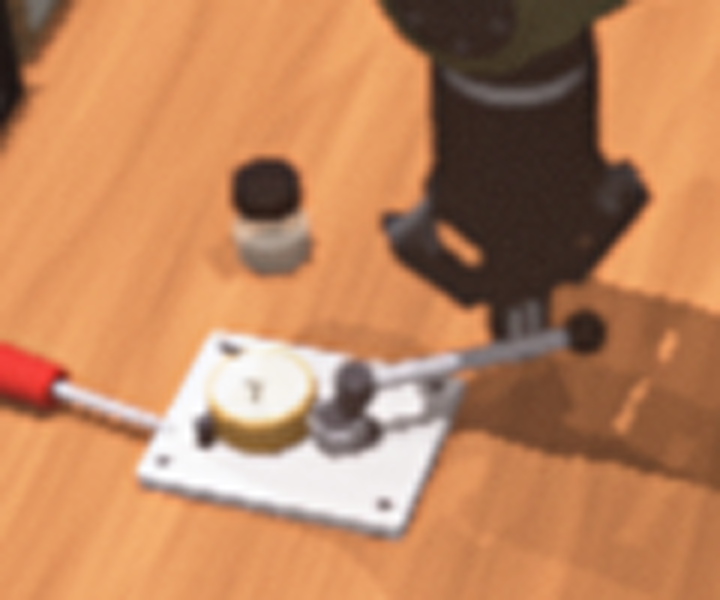

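```bash
python3 -m creep '[{"grip":0,"dp":[0.003,-0.0004,0],"yaw":2},{"grip":0,"dp":[0.006,-0.0008,0],"yaw":4},{"grip":0,"dp":[0.009,-0.001,0],"yaw":6},{"grip":0,"dp":[0.012,-0.0012,0],"yaw":8},{"grip":0,"dp":[0.015,-0.0013,0],"yaw":10},{"grip":0,"dp":[0.018,-0.0012,0],"yaw":12},{"grip":0,"dp":[0.021,-0.001,0],"yaw":14},{"grip":0,"dp":[0.024,-0.001,0],"yaw":16}]' 80
python3 - <<'E'
from h import *
arc([1,2,3,4])
E
```

```text
time: 18.23
ee_pos: [0.4984, -0.0419, 0.0448]
tool_rot: [1.887, 2.498, 0.011]
ft_force: [4.0, -2.0, 2.6]
grip_width: -0.0003
t 18.23 tcp [ 0.4984 -0.0419  0.0448] head 105.9 r,n 0.0848 -0.0153 Ftool [-3.   3.4 -2.5]
1 [ 0.0015 -0.0003 -0.0002]
2 [ 0.003  -0.0005 -0.0002]
3 [ 0.0045 -0.0007 -0.0002]
4 [ 0.006  -0.0009 -0.0003]
```

Now into the range where the stop may be. Small steps, reading the force after each.

```bash
python3 -m creep '[{"grip":0,"dp":[0.0015,-0.0003,0],"yaw":1},{"grip":0,"dp":[0.003,-0.0005,0],"yaw":2}]'
python3 -m creep '[{"grip":0,"dp":[0.0007,-0.0001,0],"yaw":0.5},{"grip":0,"dp":[0.0015,-0.0003,0],"yaw":1}]'
python3 -m creep '[{"grip":0,"dp":[0.0007,-0.0001,0],"yaw":0.5},{"grip":0,"dp":[0.0015,-0.0003,0],"yaw":1}]'
python3 - <<'E'
from h import *
arc([1])
E
```

```text
time: 18.48
ee_pos: [0.497, -0.0392, 0.0447]
tool_rot: [1.931, 2.464, 0.011]
ft_force: [3.6, -4.3, 1.8]
grip_width: 0.0001
time: 18.73
ee_pos: [0.4964, -0.0378, 0.0447]
tool_rot: [1.953, 2.446, 0.011]
ft_force: [3.5, -3.2, 1.4]
grip_width: 0.0003
time: 18.98
ee_pos: [0.4957, -0.0364, 0.0447]
tool_rot: [1.975, 2.429, 0.011]
ft_force: [2.5, -3.5, 1.5]
grip_width: -0.0002
t 18.98 tcp [ 0.4957 -0.0364  0.0447] head 101.8 r,n 0.085 -0.0154 Ftool [-4.   1.7 -1.4]
1 [ 0.0015 -0.0003 -0.0003]
```

```bash
S='' ; python3 -m creep '[{"grip":0,"dp":[0.0007,-0.0001,0],"yaw":0.5},{"grip":0,"dp":[0.0015,-0.0003,0],"yaw":1}]' | grep -v rot
python3 -m creep '[{"grip":0,"dp":[0.0007,-0.0001,0],"yaw":0.5},{"grip":0,"dp":[0.0015,-0.0003,0],"yaw":1}]' | grep -v rot
python3 -m creep '[{"grip":0,"dp":[0.0007,-0.0001,0],"yaw":0.5},{"grip":0,"dp":[0.0015,-0.0003,0],"yaw":1}]'
python3 - <<'E'
from h import *
arc([1])
E
```

```text
time: 19.23
ee_pos: [0.4951, -0.0349, 0.0447]
ft_force: [3.4, -3.2, 1.0]
grip_width: -0.0001
time: 19.48
ee_pos: [0.4945, -0.0335, 0.0447]
ft_force: [3.1, -4.3, 0.7]
grip_width: -0.0001
time: 19.73
ee_pos: [0.4939, -0.032, 0.0447]
tool_rot: [2.041, 2.375, 0.011]
ft_force: [3.1, -3.9, 1.2]
grip_width: 0.0003
t 19.73 tcp [ 0.4939 -0.032   0.0447] head 98.7 r,n 0.0852 -0.0153 Ftool [-4.4  2.5 -1.2]
1 [ 0.0015 -0.0003 -0.0003]
```

I'm now in the actual stop range. I'll chain the steps through a guard that ends the chain once the push force passes 6.5 N.

```bash
cat > g.py <<'E'
from h import *
import sys
s=ctrl.state();M=R.from_rotvec(s["tool_rot"]).as_matrix();F=M.T@np.array(s["ft_force"]);print("t",round(s["time"],2),"Ftool",F.round(1),"tcp",np.round(s["ee_pos"],4));sys.exit(1 if abs(F[0])>6.5 else 0)
E
python3 -m creep '[{"grip":0,"dp":[0.0007,0,0],"yaw":0.5},{"grip":0,"dp":[0.0014,0,0],"yaw":1}]' >/dev/null; python3 g.py &&
python3 -m creep '[{"grip":0,"dp":[0.0007,0,0],"yaw":0.5},{"grip":0,"dp":[0.0014,0,0],"yaw":1}]' >/dev/null && python3 g.py &&
python3 -m creep '[{"grip":0,"dp":[0.0007,0,0],"yaw":0.5},{"grip":0,"dp":[0.0014,0,0],"yaw":1}]' >/dev/null && python3 g.py &&
python3 -m creep '[{"grip":0,"dp":[0.0007,0,0],"yaw":0.5},{"grip":0,"dp":[0.0014,0,0],"yaw":1}]' >/dev/null && python3 g.py &&
python3 -m creep '[{"grip":0,"dp":[0.0007,0,0],"yaw":0.5},{"grip":0,"dp":[0.0014,0,0],"yaw":1}]' >/dev/null && python3 g.py
python3 -c "
from h import *
arc([1])"
```

```text
t 19.98 Ftool [-3.3  0.4 -2.1] tcp [ 0.4936 -0.0306  0.0446]
t 20.23 Ftool [-4.4 -0.1 -2.1] tcp [ 0.4932 -0.0291  0.0445]
t 20.48 Ftool [-3.4 -1.3 -2.1] tcp [ 0.4928 -0.0277  0.0445]
t 20.73 Ftool [-3.7 -1.3 -1.8] tcp [ 0.4926 -0.0263  0.0444]
t 20.98 Ftool [-3.8 -2.1 -2.7] tcp [ 0.4924 -0.0248  0.0444]
t 20.98 tcp [ 0.4924 -0.0248  0.0444] head 93.5 r,n 0.0845 -0.0157 Ftool [-3.8 -2.1 -2.7]
1 [ 0.0015 -0.0003 -0.0006]
```

```bash

python3 -m creep '[{"grip":0,"dp":[0.0007,-0.0002,0],"yaw":0.5},{"grip":0,"dp":[0.0014,-0.0003,0],"yaw":1}]' >/dev/null; python3 g.py &&
python3 -m creep '[{"grip":0,"dp":[0.0007,-0.0002,0],"yaw":0.5},{"grip":0,"dp":[0.0014,-0.0003,0],"yaw":1}]' >/dev/null && python3 g.py &&
python3 -m creep '[{"grip":0,"dp":[0.0007,-0.0002,0],"yaw":0.5},{"grip":0,"dp":[0.0014,-0.0003,0],"yaw":1}]' >/dev/null && python3 g.py &&
python3 -m creep '[{"grip":0,"dp":[0.0007,-0.0002,0],"yaw":0.5},{"grip":0,"dp":[0.0014,-0.0003,0],"yaw":1}]' >/dev/null && python3 g.py &&
python3 -m creep '[{"grip":0,"dp":[0.0007,-0.0002,0],"yaw":0.5},{"grip":0,"dp":[0.0014,-0.0003,0],"yaw":1}]' >/dev/null && python3 g.py &&
python3 -m creep '[{"grip":0,"dp":[0.0007,-0.0002,0],"yaw":0.5},{"grip":0,"dp":[0.0014,-0.0003,0],"yaw":1}]' >/dev/null && python3 g.py
python3 -c "
from h import *
arc([1])"
```

```text
t 21.23 Ftool [-3.5 -1.8 -1.4] tcp [ 0.492  -0.0234  0.0443]
t 21.48 Ftool [-3.6 -1.3 -2.2] tcp [ 0.4916 -0.0219  0.0443]
t 21.73 Ftool [-3.7 -0.9 -1.5] tcp [ 0.4914 -0.0205  0.0444]
t 21.98 Ftool [-3.6  0.6 -1.4] tcp [ 0.4911 -0.019   0.0444]
t 22.23 Ftool [-4.4  1.  -1.4] tcp [ 0.4908 -0.0176  0.0444]
t 22.48 Ftool [-3.6  1.5 -0.3] tcp [ 0.4906 -0.0161  0.0444]
t 22.48 tcp [ 0.4906 -0.0161  0.0444] head 87.3 r,n 0.0845 -0.0162 Ftool [-3.6  1.5 -0.3]
1 [ 0.0015 -0.0003 -0.0006]
```

```bash

python3 -m creep '[{"grip":0,"dp":[0.0007,-0.0001,0],"yaw":0.5},{"grip":0,"dp":[0.0014,-0.0002,0],"yaw":1}]' >/dev/null; python3 g.py &&
python3 -m creep '[{"grip":0,"dp":[0.0007,-0.0001,0],"yaw":0.5},{"grip":0,"dp":[0.0014,-0.0002,0],"yaw":1}]' >/dev/null && python3 g.py &&
python3 -m creep '[{"grip":0,"dp":[0.0007,-0.0001,0],"yaw":0.5},{"grip":0,"dp":[0.0014,-0.0002,0],"yaw":1}]' >/dev/null && python3 g.py &&
python3 -m creep '[{"grip":0,"dp":[0.0007,-0.0001,0],"yaw":0.5},{"grip":0,"dp":[0.0014,-0.0002,0],"yaw":1}]' >/dev/null && python3 g.py &&
python3 -m creep '[{"grip":0,"dp":[0.0007,-0.0001,0],"yaw":0.5},{"grip":0,"dp":[0.0014,-0.0002,0],"yaw":1}]' >/dev/null && python3 g.py &&
python3 -m creep '[{"grip":0,"dp":[0.0007,-0.0001,0],"yaw":0.5},{"grip":0,"dp":[0.0014,-0.0002,0],"yaw":1}]' >/dev/null && python3 g.py
python3 -c "
from h import *
arc([1])"
```

```text
t 22.73 Ftool [-5.1  1.  -1.4] tcp [ 0.4904 -0.0147  0.0444]
t 22.98 Ftool [-9.7  1.3 -1.8] tcp [ 0.4903 -0.0136  0.0444]
t 22.98 tcp [ 0.4903 -0.0136  0.0444] head 85.2 r,n 0.0844 -0.0167 Ftool [-9.7  1.3 -1.8]
1 [ 0.0015 -0.0003 -0.0006]
```

The stop shows: the force jumped to 9.7 N at about -182° in the fixture frame. Now tune to 12 N.

```bash

python3 -m creep '[{"grip":0,"dp":[0.0004,0,0],"yaw":0},{"grip":0,"dp":[0.0006,0,0],"yaw":0}]' >/dev/null; python3 g.py
```

```text
t 23.23 Ftool [-10.9   0.9  -2.2] tcp [ 0.4903 -0.0136  0.0444]
```

```bash

python3 -m creep '[{"grip":0,"dp":[0.0007,0,0],"yaw":0},{"grip":0,"dp":[0.0008,0,0],"yaw":0},{"grip":0,"dp":[0.0008,0,0],"yaw":0},{"grip":0,"dp":[0.0008,0,0],"yaw":0}]' >/dev/null; python3 g.py
```

```text
t 23.73 Ftool [-11.3   0.6  -2.2] tcp [ 0.4903 -0.0134  0.0444]
```

Now hold a little harder for well over a second.

```bash

python3 -m creep '[{"grip":0,"dp":[0.0008,0,0],"yaw":0},{"grip":0,"dp":[0.0008,0,0],"yaw":0},{"grip":0,"dp":[0.0008,0,0],"yaw":0},{"grip":0,"dp":[0.0008,0,0],"yaw":0}]' >/dev/null; python3 g.py
python3 -m creep '[{"grip":0,"dp":[0.0008,0,0],"yaw":0},{"grip":0,"dp":[0.0008,0,0],"yaw":0},{"grip":0,"dp":[0.0008,0,0],"yaw":0},{"grip":0,"dp":[0.0008,0,0],"yaw":0}]' >/dev/null; python3 g.py
```

```text
t 24.23 Ftool [-11.2   1.6  -1.4] tcp [ 0.4903 -0.0132  0.0444]
t 24.73 Ftool [-11.4   1.2  -2.1] tcp [ 0.4903 -0.0132  0.0444]
```

```bash

python3 -m creep '[{"grip":0,"dp":[0.0009,0,0],"yaw":0},{"grip":0,"dp":[0.0009,0,0],"yaw":0},{"grip":0,"dp":[0.0009,0,0],"yaw":0},{"grip":0,"dp":[0.0009,0,0],"yaw":0}]' >/dev/null; python3 g.py
python3 -m creep '[{"grip":0,"dp":[0.0009,0,0],"yaw":0},{"grip":0,"dp":[0.0009,0,0],"yaw":0},{"grip":0,"dp":[0.0009,0,0],"yaw":0},{"grip":0,"dp":[0.0009,0,0],"yaw":0},{"grip":0,"dp":[0.0009,0,0],"yaw":0},{"grip":0,"dp":[0.0009,0,0],"yaw":0},{"grip":0,"dp":[0.0009,0,0],"yaw":0},{"grip":0,"dp":[0.0009,0,0],"yaw":0},{"grip":0,"dp":[0.0009,0,0],"yaw":0},{"grip":0,"dp":[0.0009,0,0],"yaw":0},{"grip":0,"dp":[0.0009,0,0],"yaw":0},{"grip":0,"dp":[0.0009,0,0],"yaw":0}]' >/dev/null; python3 g.py
```

```text
t 25.23 Ftool [-12.8   1.6  -2.6] tcp [ 0.4903 -0.013   0.0444]
t 26.73 Ftool [-13.1   2.3  -1.8] tcp [ 0.4903 -0.0129  0.0444]
```

About 13 N for 1.5 s, after 11 N or more for the 2.5 s before. Back straight off the lever, then rise and clear the view.

```bash

python3 -m creep '[{"grip":0,"dp":[-0.004,0,0],"yaw":0},{"grip":0,"dp":[-0.015,0,0],"yaw":0},{"grip":0,"dp":[-0.035,0,0],"yaw":0},{"grip":0,"dp":[-0.05,0,-0.01],"yaw":0},{"grip":0,"dp":[-0.06,0,-0.05],"yaw":0},{"grip":0,"dp":[-0.06,0,-0.1],"yaw":0},{"grip":0,"dp":[-0.1,0,-0.13],"yaw":0},{"grip":0,"dp":[-0.16,0,-0.13],"yaw":0},{"grip":0,"dp":[-0.22,0,-0.13],"yaw":0},{"grip":0,"dp":[-0.28,0,-0.13],"yaw":0},{"grip":0,"dp":[-0.28,0,-0.13],"yaw":0},{"grip":0,"dp":[-0.28,0,-0.13],"yaw":0}]'
python3 - <<'E'
from h import *
im=imaging.get_image("side");f=im["frame"]
cv2.imwrite("pics/s13.png",cv2.resize(f[130:230,210:330],None,fx=6,fy=6,interpolation=cv2.INTER_CUBIC))
im=imaging.get_image("top");f=im["frame"];cv2.imwrite("pics/t13full.png",f)
cv2.imwrite("pics/t13.png",cv2.resize(f[115:215,285:385],None,fx=6,fy=6,interpolation=cv2.INTER_CUBIC))
E
```

```text
time: 28.22
ee_pos: [0.4647, -0.2908, 0.1766]
tool_rot: [2.306, 2.115, 0.004]
ft_force: [0.9, -0.0, 0.2]
grip_width: -0.0003
```

View pics/s13.png

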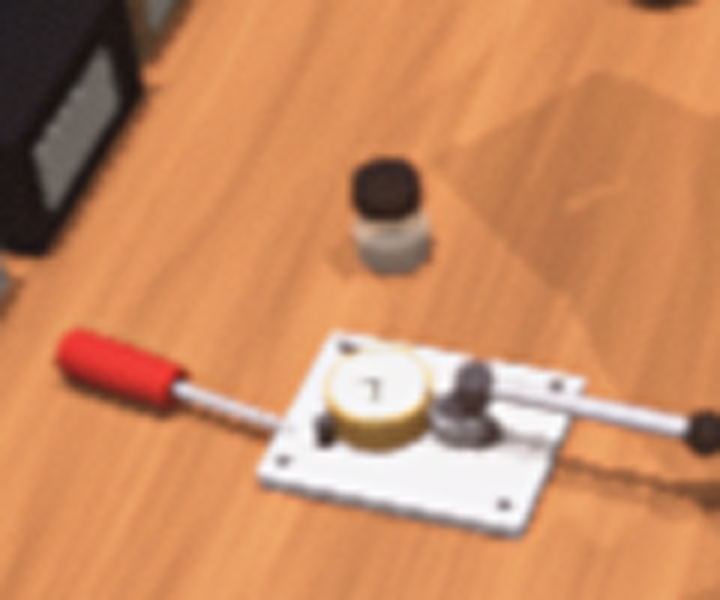

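View pics/t13.png

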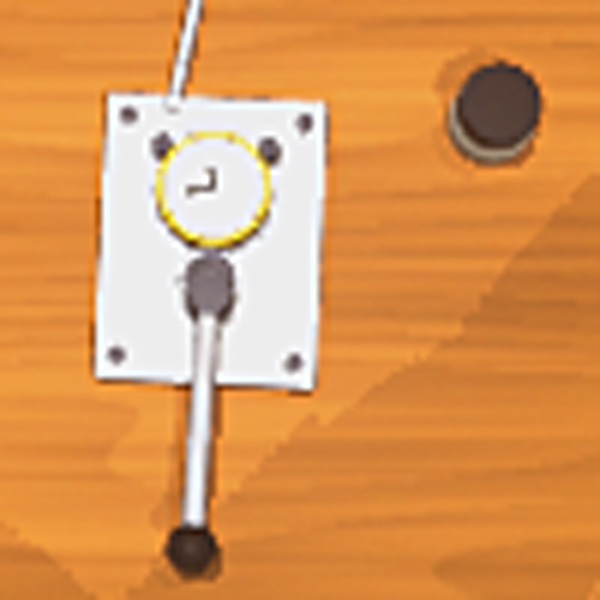

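View pics/t13full.png

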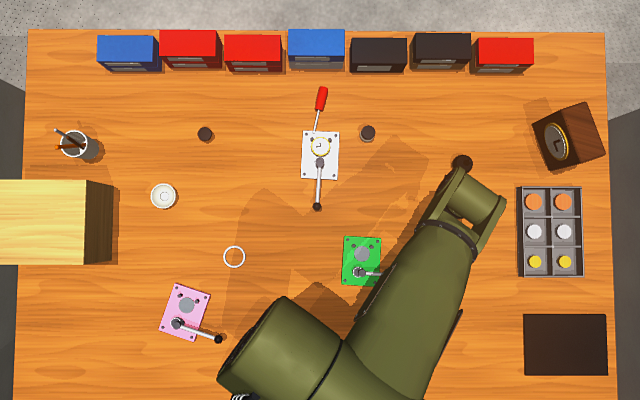

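The top view shows the clock at (213,188) against both pins, with the cam against it and the lever at the stop. The jar, screwdriver, dish, loupe, bezel and blower are where they were. The arm touches nothing, so I hand the job in.

```bash
python3 - <<'E'
from h import *
print(workorder.close_job(),np.round(ctrl.state()["ft_force"],1))
E
```

```text
the job is handed in; nothing more can be done
the job is handed in; nothing more can be done
```

The clock is clamped in the white fixture, dial up and against both pins, and the job was handed in at about 28 s of the 72 s allowed.

- **Placing:** I set the clock down on the plate about 2 mm short of the pins and let go of it before touching the lever.
- **Lever:** I pushed it clockwise with the shut fingers at about 85 mm from the pivot, using roughly 3 to 5 N. The stop showed as a jump to 9.7 N, about 2° past the fixture's -x.
- **Leaning on it:** I held 11 to 13 N for about 3.5 s. That includes 1.5 s that read 12.8 N at its start and 13.1 N at its end. The highest push I read was 13.1 N, but force was only read at the end of each move, so a brief peak in between would not show.
- **Last pictures:** After I backed away, the cam was against the clock and the lever was still at its stop. The screwdriver, oil jar, dish, loupe, bezel and blower had not visibly moved.
- **Not checked:** The arm hid the red battery box in the last top picture, though nothing I did went low near it. How tightly the clock is held was judged from the pictures only, not tested by force.
- **Disagreement:** The two cameras differed by 4 to 5 mm in y on the clock and the fixture. I used the averages, and the contacts came where those predicted.

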